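Start a leak check: wind the timer, draw the pump plunger half way and hold it

TASK

Start a leak check on the seal tester: wind the spring timer's key clockwise, a partial turn at a time, until it is up against its stop, half a turn from its zero mark. Then take the tester's plunger by its T-handle, draw it straight up about half way out of the barrel, 45 mm, where the ring cut round the rod comes level with the barrel's mouth, and finish while still holding it steady there. Never draw the plunger right out, do not lift, tip or shift the tester, and leave the tape roll and the glue stick where they are.

Things in the scene. Friction and masses are not known exactly. Their poses are not given: they have to be found in the camera images.
- leak_tester: Seal leak tester, loose, 2.5 kg: aluminium base plate 185 x 96 x 12 mm with an upright pump barrel (57 mm across at its top collar) and, on its +x side, a pipe and a clear round sample chamber 74 mm across, 85 mm high, 90 mm from the barrel. Origin on the barrel's axis at the base's underside, z up; the plate reaches from x = -50 to +135 mm. Yaw within 0.35 rad.
- barrel_mouth (a point): Centre of the barrel's open top, on its axis, 112 mm above the underside of the base. The bore below is upright, 92 mm deep with a closed floor, and about 1.5 mm wider in diameter than the rod.
- plunger: The plunger, loose in the barrel, 0.18 to 0.35 kg: upright steel rod 18 mm in diameter, 132 mm long below a black T-handle. Origin at the centre of its lower end, z up. It starts on the bore's floor, 20 mm above the tester's underside, and drops back there when let go. A thin dark ring 47 to 49 mm above the lower end, hidden at first, meets the mouth when it is drawn 45 mm.
- plunger_handle (a point): Middle of the T-handle bar, on the rod's axis, 140 mm above the rod's lower end (160 mm above the table at the start). The bar is 66 mm long along its x axis, 14 mm wide along y, 16 mm high; a collar 24 mm across begins 14 mm below this point, and the barrel's mouth is 48 mm below this point at the start.
- timer: Spring timer fixed to the table: a white square housing 104 x 104 mm, 50 mm high, with a flat grey dial on top (face at 53 mm) marked with 13 ticks round half a circle. Origin at the centre of its underside, z up. The broad tick on its -x side is the zero mark, the broad tick on its +x side is the fully wound mark.
- timer_key (a joint): Angle of the winding key in rad: 0 at the zero mark, grows clockwise seen from above, stop at 3.14 (fully wound). The spring resists with 0.015 N m per rad and friction with 0.07 N m more; friction keeps the key where it is let go.
- key_grip (a point): Middle of the key's flat steel wing, on the key's upright axis, 83 mm above the table. The wing is 44 mm long along this point's x axis, 10 mm thick along y, 26 mm high, and turns with the key (at joint value 0 its x axis is that of the timer). A slim pointer low under the wing shows its -x end.
- tape: Bystander: beige tape roll lying flat, 96 mm across, 45 mm high, loose. Origin at the centre of its underside.
- glue: Bystander: white glue stick with an orange cap, lying, 25 x 88 x 25 mm, loose. Origin at the centre of its underside.

How it is judged:
On the way, in this order (a step that is already met when the one before it is completed fails the run):
1. the timer's key is wound up to its stop (within 0.3 rad) (value of joint timer_key above 2.84 rad), for 0.2 s.
2. the plunger, held by the fingers, has been drawn more than 15 mm up the bore (z of plunger in the frame of leak_tester above 0.035 m and contact force between the fingers and plunger above 1 N), for 0.1 s.
At the end, for the whole second after the job is handed in: Key within 0.3 rad of its stop; plunger gripped and still (under 10 mm/s), drawn 33 to 57 mm, foot within 6 mm of the bore axis, rod within 0.08 rad of the bore; tester flat (0.05 rad, 4 mm) and within 25 mm, tape roll and glue stick within 30 mm, of where they stood (value of joint timer_key above 2.84 rad and z of plunger in the frame of leak_tester between 0.053 and 0.077 m and horizontal distance between plunger and leak_tester below 0.006 m and angle between the z axis of plunger and the z axis of leak_tester, either way round below 0.08 rad and contact force between the fingers and plunger above 1 N and linear speed of plunger below 0.01 m/s and angle between leak_tester's own z axis and vertical below 0.05 rad and height (world z) of leak_tester below 0.004 m and distance of leak_tester from where it was at the start of the episode below 0.025 m and distance of each of tape, glue from where it was at the start of the episode below 0.03 m); the arm keeps its last pose, push and grip.
It fails at once if the plunger is drawn out of the barrel (more than 80 mm) (z of plunger in the frame of leak_tester above 0.1 m).
It fails at once if the tester is shifted more than 25 mm, lifted more than 10 mm or tipped more than 0.15 rad (distance of leak_tester from where it was at the start of the episode above 0.025 m or height (world z) of leak_tester above 0.01 m or angle between leak_tester's own z axis and vertical above 0.15 rad).
It fails at once if the tape roll or the glue stick is moved more than 30 mm (distance of any of tape, glue from where it was at the start of the episode above 0.03 m).
It also fails if it takes over 67 s, if anything falls off the work surface, if the arm or the gripper's body presses on something with over 40 N, if the wrist force passes 120 N, or if a joint passes its speed limit or range.

ROBOT

A 6-joint arm with a two-finger parallel gripper is mounted at the origin on a cart in front of the work surface, level with it; the furniture and walls round the work are solid. World frame = base frame: x ahead of the robot, y to its left, z up, the work surface at z = 0. Lengths are in m, angles in rad, forces in N, time in s.
With the tool pointing down it reaches from about 0.425 to 0.95 m from the base axis. Payload 3.5 kg.
Tool frame: the origin (TCP) lies at the very end of the fingers, on their centre line; the grasp point (between the pads) lies 19 mm behind it (ctrl.grip_point_offset is the distance from the TCP to the grasp point, in m); z points along the fingers, y is the line along which they close (so a half turn about z gives the same grasp; the last joint's range is limited). The gripper opens to 85 mm and grips with 20 to 120 N. Pads are 22 mm wide; open, the fingers measure 114 mm over their backs; the gripper's body (76 mm by 85 mm) begins 54 mm behind the grasp point. The pads swing forward as they close: fully open they stand 13 mm farther back than shut.
Start: joints at [-1.46, 0.286, 1.577, -0, 1.279, -0.15], TCP at [0.174, -0.652, 0.231] pointing down, gripper open.
Joint ranges: [-2.77, 2.77], [-0.9, 2.22], [0.21, 2.48], [-1.53, 4.67], [0.24, 2.81], [-2.84, 2.84]. Speed limits (rad/s): [2.79, 2.79, 3.14, 3.14, 3.14, 3.14].

INTERFACE

Orientations are given as a unit quaternion [x, y, z, w].
In Python, from plant import telemetry, vision, ctrl gives the robot as it stands.
- The arm moves only by the tool arm_command, never from a script. Its argument "series" is one flat list of numbers, 7 for each row, row after row: the shift along the tool's x, y, z in cm, then the turn, a rotation vector about the tool's x, y, z in degrees, then the closure, from 0 (fully open) to 1 (shut). A call has 1 to 10 rows; each row is the pose to reach, as a shift and turn from the pose commanded when the call began, along the tool's axes at that moment; what a row does not reach only later rows make up. A row lasts 1/12 s, in which the tool goes at most 41.7 mm and 7.16 degrees, less where a joint would pass 70% of its speed; a pose out of reach is approached as far as the arm can. A call with a gripper value outside its range is refused whole. The fingers move at their own pace and stop on an object; "force" is the grip in N (left out, the last holds). Time passes only in rows, so rows that repeat a pose let the fingers close. It gives the time, the measured TCP pose, the force, the opening and the grip force at its end, in the units of the state.
- telemetry.get_state(): the state, without advancing time (a new reading comes with each control period).
- vision.read_camera(name): name is "side" or "top" or "wrist"; returns a dict with "color" (480x640x3 uint8, blue, green, red), "K" (3x3 intrinsics, pixels), "rvec" (rotation vector, rad) and "tvec" (3), from world to camera coordinates, as OpenCV has them; the wrist camera has in their place "T_tool_cam" (4x4, takes a point from camera to tool coordinates, whose origin is the TCP and whose axes are the flange's). Camera axes: x right, y down, z forward; pixel columns grow to the right and rows downward; lengths in m; the calibration is good to about 2 mm. The wrist camera is an equidistant fisheye: a pixel r from the principal point sees the ray r / f radians off the axis. A picture is of the moment at which its call begins: read the wrist's pose just before it. There is no depth.
- ctrl.sign_off(): hands the job in; it is judged then, once.
The state is a dict: "time": time; "qpos": joint angles; "dq": joint speeds; "joint_efforts": joint torques, N m; "eef_pos": TCP position; "tcp_rot": TCP orientation; "contact_force": force on the tool from outside, world axes, zero at the start; "wrist_torque": the same for the moment, N m; "opening": opening from 0.0 (shut) to 1.0 (fully open); "finger_force": force on a finger pad.
Only numpy, scipy, OpenCV 4.12 (cv2) and the standard library are available. Lean on these libraries where they do the work, as an engineer would, in place of code of your own. Each camera call takes 0.05 s, during which the arm holds its last target. There are 200 camera calls.

## Working session

There is one attempt and no reset: what is moved stays moved. The work goes in short steps, Python scripts to look and compute and a tool call to move; the robot and the scene stay as the last step left them, time stands still between calls to the robot, and variables do not carry over. Pictures are saved under pics/ and viewed, at most 10 in all, crops included, and the job is handed in when it is done.

Besides the shell and the picture viewer there is one more tool, called after "Call:" as a command line: name --argument value ..., lists and objects as JSON in quotes. arm_command: Moves the arm, as the interface text tells. Its arguments: {"type":"object","properties":{"series":{"type":"array","items":{"type":"number"}},"force":{"type":"number"}},"required":["series"]}

```bash
mkdir -p pics; python3 - <<'E'
from plant import telemetry, vision, ctrl
import cv2,pickle
for n in ("top","side"):
    d=vision.read_camera(n); cv2.imwrite(f"pics/{n}0.png",d["color"]); pickle.dump(d,open(n+".pkl","wb"))
    print(n,d["K"].tolist(),d["rvec"],d["tvec"])
s=telemetry.get_state();print(s["time"],s["eef_pos"],s["tcp_rot"],ctrl.grip_point_offset)
E
```

```text
top [[479.1938310413698, 0.0, 313.9117118018789], [0.0, 479.1938310413698, 237.17964669502223], [0.0, 0.0, 1.0]] [ 2.17959654 -2.12190091  0.14087823] [0.14081134 0.5794041  0.87508808]
side [[542.3629427605283, 0.0, 319.8337956731458], [0.0, 542.3629427605283, 236.81765703846426], [0.0, 0.0, 1.0]] [ 0.07525099  2.8157353  -1.29629609] [ 0.55059878 -0.0050902   1.07793047]
0.1 [ 0.17399753 -0.65156835  0.23008794] [ 9.91513356e-01  1.30000609e-01  2.81659286e-05 -1.05194445e-03] 0.0187
```

View pics/top0.png

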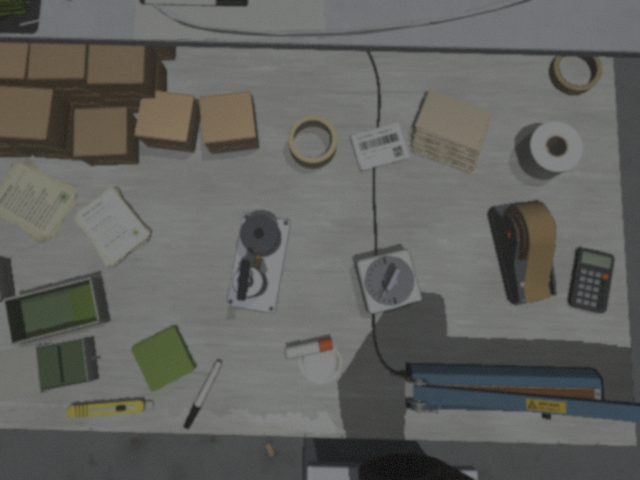

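View pics/side0.png

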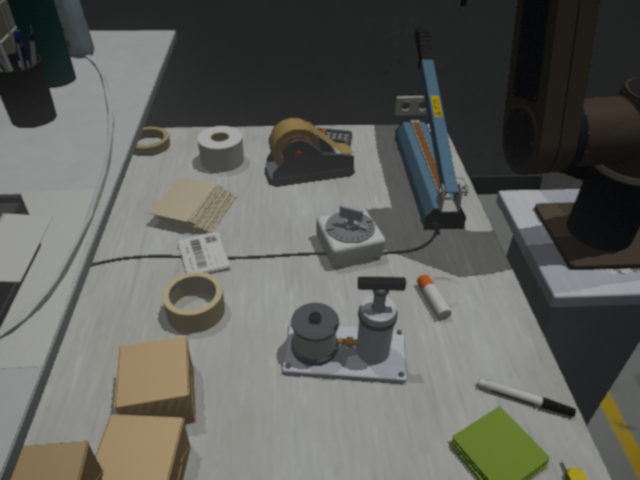

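The top view shows the tester at about (258,265), with its T-handle at about (243,280), and the timer at (388,280). The glue is at (310,347) and the tape at (312,141). The side view shows the T-handle at (381,283) and the key at (350,213). I'll enlarge both.

```bash
python3 - <<'E'
import cv2,pickle,numpy as np
t=pickle.load(open("top.pkl","rb"))["color"];s=pickle.load(open("side.pkl","rb"))["color"]
f=lambda im,x,y:cv2.resize(im[y:y+75,x:x+100],None,fx=4,fy=4,interpolation=cv2.INTER_CUBIC)
cv2.imwrite("pics/crop.png",np.vstack([np.hstack([f(t,210,240),f(t,340,242)]),np.hstack([f(s,330,265),f(s,300,190)])]))
E
```

```text
(no output)
```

View pics/crop.png

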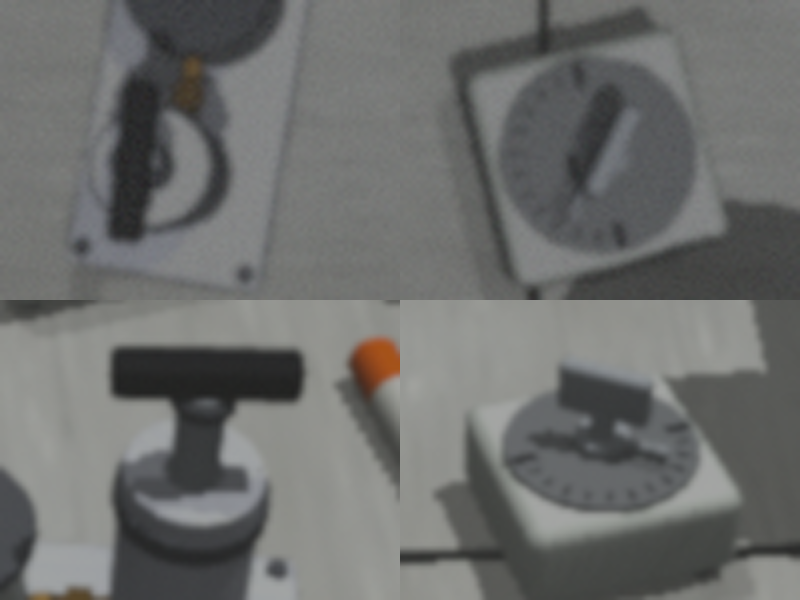

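```bash
cat > h.py <<'E'
import cv2,pickle,numpy as np
from scipy.spatial.transform import Rotation as R
def ray(n,px):
    d=pickle.load(open(n+".pkl","rb")); M=cv2.Rodrigues(d["rvec"])[0]
    v=M.T@np.linalg.inv(d["K"])@np.array([*px,1.]); return -M.T@d["tvec"].ravel(),v
def onz(n,px,z):
    c,v=ray(n,px); return c+v*(z-c[2])/v[2]
def proj(n,P):
    d=pickle.load(open(n+".pkl","rb")); return cv2.projectPoints(np.array([P],float),d["rvec"],d["tvec"],d["K"],None)[0].ravel()
E
python3 - <<'E'
from h import *
np.set_printoptions(precision=4,suppress=True)
def pr(l,a,b):
    d=a-b; print(l,"mid",(a+b)/2,"len",np.linalg.norm(d),"dir deg",np.degrees(np.arctan2(d[1],d[0])))
pr("bar top",onz("top",(244.5,260),.168),onz("top",(241.75,300),.168))
pr("bar side",onz("side",(330+112/4,265+72/4),.16),onz("side",(330+302/4,265+75/4),.16))
pr("key top",onz("top",(398,270),.096),onz("top",(389.25,289.5),.096))
pr("ticks top",onz("top",(384.5,260.75),.053),onz("top",(395,300.75),.053))
a=onz("top",(340+170/4,242+215/4),.058);print("pointer",a)
pr("ticks side",onz("side",(300+122/4,190+160/4),.053),onz("side",(300+280/4,190+128/4),.053))
pr("key side",onz("side",(300+160/4,190+62/4),.096),onz("side",(300+250/4,190+78/4),.096))
print("chamber",onz("top",(260,233),.085),"glue",onz("top",(310,347),.025),"tape",onz("top",(312,141),.045))
from plant import telemetry
s=telemetry.get_state();print(R.from_quat(s["tcp_rot"]).as_matrix())
E
```

```text
bar top mid [0.4854 0.2682 0.168 ] len 0.06453206472805091 dir deg -1.2804176494151374
bar side mid [0.4865 0.2726 0.16  ] len 0.0648181886479641 dir deg -3.82025129303249
key top mid [0.4957 0.0133 0.096 ] len 0.037959936830251256 dir deg -23.73226911686057
ticks top mid [0.496  0.0135 0.053 ] len 0.07608308240385785 dir deg 15.156259470493483
pointer [0.4677 0.0274 0.058 ]
ticks side mid [0.4971 0.0184 0.053 ] len 0.07805631494557394 dir deg 15.004941140464458
key side mid [0.4981 0.0185 0.096 ] len 0.04137797928284807 dir deg -18.79356337828707
chamber [0.5742 0.254  0.085 ] glue [0.369  0.1581 0.025 ] tape [0.7634 0.1651 0.045 ]
[[ 0.9662  0.2578 -0.0002]
 [ 0.2578 -0.9662  0.0021]
 [ 0.0003 -0.0021 -1.    ]]
```

```bash
cat >> h.py <<'E'
def go(x,y,z,psi):
    "shift(cm) and rotvec(deg) in tool axes to tool-down pose with tool x at psi deg"
    from plant import telemetry
    s=telemetry.get_state(); A=R.from_quat(s["tcp_rot"])
    B=R.from_euler("z",psi,degrees=True)*R.from_euler("x",180,degrees=True)
    print("now",np.round(s["eef_pos"],4),"t",s["time"],"F",np.round(s["contact_force"],1),"shift",np.round(A.inv().apply(np.array([x,y,z])-s["eef_pos"])*100,2),"turn",np.round(np.degrees((A.inv()*B).as_rotvec()),1))
E
python3 - <<'E'
from h import *
from scipy.optimize import least_squares
for a,b in (((636,410),(426,35)),((412,380),(450,200))):
    r=least_squares(lambda P:np.r_[proj("top",P)-a,proj("side",P)-b],[.4,-.3,.1]);print(r.x,r.cost)
go(.6,-.4,.3,70); go(.4965,.016,.17,159)
E
```

```text
[ 0.32696561 -0.26934498  0.29797534] 2.21639815929514
[ 0.31501566 -0.01983826  0.07989749] 22.066338281399
now [ 0.174  -0.6516  0.2301] t 0.1 F [-1.4  1.1 -0.1] shift [ 47.65 -13.34  -6.95] turn [ -0.1  -0.1 -55.1]
now [ 0.174  -0.6516  0.2301] t 0.1 F [-1.4  1.1 -0.1] shift [ 48.37 -56.17   6.14] turn [  -0.    -0.2 -144.1]
```

Call:
arm_command --series '[20, -5, -12, 0, 0, -20, 0, 47, -13, -12, 0, 0, -55, 0, 47, -13, -12, 0, 0, -55, 0, 47, -13, -12, 0, 0, -55, 0, 47, -13, -12, 0, 0, -55, 0, 47, -13, -12, 0, 0, -55, 0, 47, -13, -12, 0, 0, -55, 0, 47, -13, -12, 0, 0, -55, 0, 47, -13, -12, 0, 0, -55, 0, 47, -13, -12, 0, 0, -55, 0]'

```text
time: 0.93
eef_pos: [0.5225, -0.4471, 0.3324]
tcp_rot: [0.819, 0.573, -0.0, -0.001]
contact_force: [-0.4, -0.6, 0.9]
opening: 1.003
finger_force: 0.0
```

```bash
python3 -c "
from h import *
go(.6,0,.33,130)"
```

```text
now [ 0.5225 -0.4471  0.3324] t 0.9333 F [-0.4 -0.6  0.9] shift [44.66 -8.04  0.27] turn [ -0.   -0.1 -60. ]
```

Call:
arm_command --series '[44.7, -8, 0, 0, 0, -60, 0, 44.7, -8, 0, 0, 0, -60, 0, 44.7, -8, 0, 0, 0, -60, 0, 44.7, -8, 0, 0, 0, -60, 0, 44.7, -8, 0, 0, 0, -60, 0, 44.7, -8, 0, 0, 0, -60, 0, 44.7, -8, 0, 0, 0, -60, 0, 44.7, -8, 0, 0, 0, -60, 0, 44.7, -8, 0, 0, 0, -60, 0, 44.7, -8, 0, 0, 0, -60, 0]'

```text
time: 1.77
eef_pos: [0.5925, -0.0362, 0.3321]
tcp_rot: [0.422, 0.906, -0.0, -0.0]
contact_force: [0.7, 1.1, 0.7]
opening: 1.001
finger_force: 0.0
```

```bash
python3 -c "
from h import *
go(.4965,.016,.19,159)"
```

```text
now [ 0.5925 -0.0362  0.3321] t 1.7667 F [0.7 1.1 0.7] shift [10.16 -3.99 14.22] turn [ -0.  -0. -29.]
```

Call:
arm_command --series '[10.2, -4, 14.2, 0, 0, -29, 0, 10.2, -4, 14.2, 0, 0, -29, 0, 10.2, -4, 14.2, 0, 0, -29, 0, 10.2, -4, 14.2, 0, 0, -29, 0, 10.2, -4, 14.2, 0, 0, -29, 0, 10.2, -4, 14.2, 0, 0, -29, 0, 10.2, -4, 14.2, 0, 0, -29, 0]'

```text
time: 2.35
eef_pos: [0.4978, 0.0139, 0.1918]
tcp_rot: [0.184, 0.983, -0.0, 0.001]
contact_force: [0.9, -0.7, 0.7]
opening: 0.996
finger_force: 0.0
```

```bash
python3 - <<'E'
from h import *
from plant import vision
go(.4965,.016,.066,159)
d=vision.read_camera("wrist"); pickle.dump(d,open("w1.pkl","wb")); print(d["K"],d["T_tool_cam"])
cv2.imwrite("pics/w1.png",d["color"])
E
```

```text
now [0.4978 0.0139 0.1918] t 2.35 F [ 0.9 -0.7  0.7] shift [ 0.23  0.14 12.58] turn [ 0.   0.1 -0.2]
[[371.64829954   0.         319.41369037]
 [  0.         371.64829954 239.95275215]
 [  0.           0.           1.        ]] [[ 9.76891778e-04 -9.62037980e-01 -2.72913852e-01  6.80511941e-02]
 [ 9.99998655e-01  1.29933883e-03 -1.00076577e-03  2.80631501e-04]
 [ 1.31738225e-03 -2.72912507e-01  9.62037956e-01 -1.42800935e-01]
 [ 0.00000000e+00  0.00000000e+00  0.00000000e+00  1.00000000e+00]]
```

View pics/w1.png

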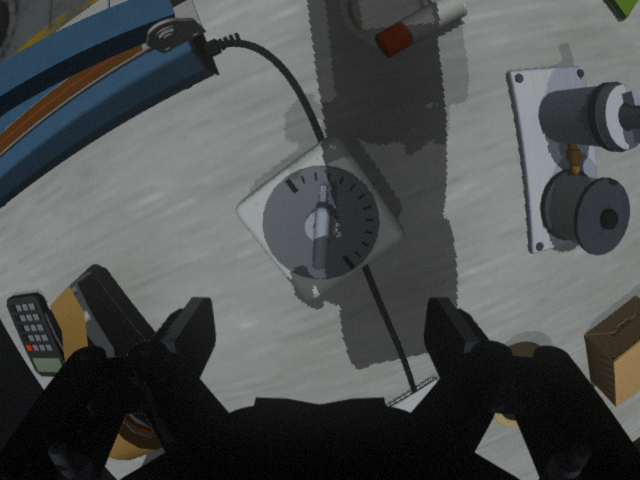

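The wrist view shows the key wing running almost vertically in the image, from about (324,205) to (320,269). The fingers straddle it.

```bash
cat >> h.py <<'E'
def wpt(f,px,z,pos,q):
    d=pickle.load(open(f,"rb")); K=d["K"]; T=d["T_tool_cam"]
    u=np.array([(px[0]-K[0,2])/K[0,0],(px[1]-K[1,2])/K[1,1]]); r=np.linalg.norm(u)
    v=np.r_[u/r*np.sin(r),np.cos(r)]; A=R.from_quat(q)
    c=A.apply(T[:3,3])+pos; v=A.apply(T[:3,:3]@v); return c+v*(z-c[2])/v[2]
E
python3 - <<'E'
from h import *
from plant import telemetry
s=telemetry.get_state();p,q=s["eef_pos"],s["tcp_rot"]
im=pickle.load(open("w1.pkl","rb"))["color"]
cv2.imwrite("pics/w1c.png",cv2.resize(im[165:295,240:410],None,fx=4,fy=4,interpolation=cv2.INTER_CUBIC))
a,b=wpt("w1.pkl",(324,205),.096,p,q),wpt("w1.pkl",(320,269),.096,p,q);print(a,b,(a+b)/2,np.degrees(np.arctan2(*(b-a)[1::-1])))
E
```

```text
[0.47860451 0.02471421 0.096     ] [0.51933678 0.00616702 0.096     ] [0.49897065 0.01544061 0.096     ] -24.481851867114383
```

View pics/w1c.png

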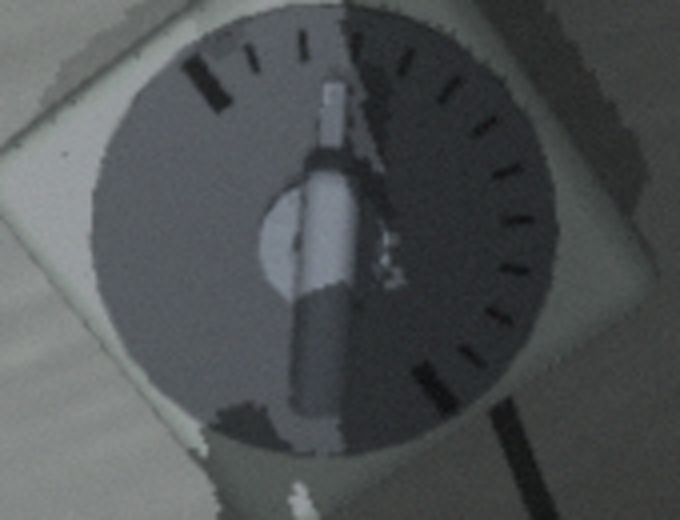

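Call:
arm_command --series '[0, 0.15, 3, 0, 0, 2, 0, 0, 0.15, 6, 0, 0, 2, 0, 0, 0.15, 9, 0, 0, 2, 0, 0, 0.15, 11, 0, 0, 2, 0, 0, 0.15, 12.5, 0, 0, 2, 0, 0, 0.15, 12.5, 0, 0, 2, 0.5, 0, 0.15, 12.5, 0, 0, 2, 1, 0, 0.15, 12.5, 0, 0, 2, 1, 0, 0.15, 12.5, 0, 0, 2, 1, 0, 0.15, 12.5, 0, 0, 2, 1]' --force 40

```text
time: 3.23
eef_pos: [0.4989, 0.0153, 0.0675]
tcp_rot: [0.2, 0.98, 0.0, 0.002]
contact_force: [-0.3, 0.3, 0.3]
opening: 0.3
finger_force: 0.0
```

Call:
arm_command --series '[0, 0, 0, 0, 0, 0, 1, 0, 0, 0, 0, 0, 0, 1, 0, 0, 0, 0, 0, 0, 1, 0, 0, 0, 0, 0, 0, 1, 0, 0, 0, 0, 0, 0, 1, 0, 0, 0, 0, 0, 0, 1]'

```text
time: 3.73
eef_pos: [0.498, 0.0149, 0.067]
tcp_rot: [0.2, 0.98, -0.001, 0.001]
contact_force: [-2.1, -3.1, 6.0]
opening: 0.11
finger_force: 38.9
```

Call:
arm_command --series '[0, 0, 0, 0, 0, 6, 1, 0, 0, 0, 0, 0, 12, 1, 0, 0, 0, 0, 0, 18, 1, 0, 0, 0, 0, 0, 24, 1, 0, 0, 0, 0, 0, 30, 1, 0, 0, 0, 0, 0, 36, 1, 0, 0, 0, 0, 0, 42, 1, 0, 0, 0, 0, 0, 48, 1, 0, 0, 0, 0, 0, 54, 1, 0, 0, 0, 0, 0, 60, 1]'

```text
time: 4.57
eef_pos: [0.497, 0.0141, 0.067]
tcp_rot: [0.664, 0.748, -0.002, 0.001]
contact_force: [-5.8, -6.5, 8.5]
opening: 0.11
finger_force: 39.3
```

Call:
arm_command --series '[0, 0, 0, 0, 0, 6, 1, 0, 0, 0, 0, 0, 12, 1, 0, 0, 0, 0, 0, 18, 1, 0, 0, 0, 0, 0, 24, 1, 0, 0, 0, 0, 0, 30, 1, 0, 0, 0, 0, 0, 36, 1, 0, 0, 0, 0, 0, 42, 1, 0, 0, 0, 0, 0, 48, 1, 0, 0, 0, 0, 0, 54, 1, 0, 0, 0, 0, 0, 60, 1]'

```text
time: 5.4
eef_pos: [0.4959, 0.0146, 0.0669]
tcp_rot: [0.949, 0.315, -0.003, 0.0]
contact_force: [-8.6, -4.8, 12.8]
opening: 0.108
finger_force: 39.5
```

```bash
python3 -c "
from h import *
from plant import telemetry
go(.498,.015,.066,15);s=telemetry.get_state();print(s['wrist_torque'],s['qpos'],s['finger_force'])"
```

```text
now [0.4959 0.0146 0.0669] t 5.4 F [-8.6 -4.8 12.8] shift [0.19 0.1  0.09] turn [-0.   0.3 21.8]
[-0.75110267  1.4366913   0.11833001] [-0.17363747  0.10238531  2.12263188 -0.00416355  0.92120074  0.75793761] 39.545195549726486
```

Call:
arm_command --series '[0, 0, 0, 0, 0, 4, 1, 0, 0, 0, 0, 0, 8, 1, 0, 0, 0, 0, 0, 12, 1, 0, 0, 0, 0, 0, 15, 1, 0, 0, 0, 0, 0, 18, 1, 0, 0, 0, 0, 0, 20, 1, 0, 0, 0, 0, 0, 22, 1, 0, 0, 0, 0, 0, 22, 1, 0, 0, 0, 0, 0, 22, 1]'

```text
time: 6.15
eef_pos: [0.4957, 0.015, 0.0669]
tcp_rot: [0.991, 0.131, -0.003, 0.0]
contact_force: [-9.2, -3.8, 13.3]
opening: 0.108
finger_force: 40.0
```

```bash
python3 -c "
from h import *
from plant import telemetry
go(.498,.015,.066,15);s=telemetry.get_state();print(s['wrist_torque'],s['qpos'],s['finger_force'])"
```

```text
now [0.4957 0.015  0.0669] t 6.15 F [-9.2 -3.8 13.3] shift [0.22 0.06 0.09] turn [0.  0.3 0. ]
[-0.59142714  1.48154594  0.02021678] [-0.17330935  0.10226019  2.12278332 -0.00308019  0.92182788  1.13733036] 39.972493797540665
```

Call:
arm_command --series '[0, 0, 0, 0, 0, 2, 1, 0, 0, 0, 0, 0, 4, 1, 0, 0, 0, 0, 0, 5, 1, 0, 0, 0, 0, 0, 5, 1]'

```text
time: 6.48
eef_pos: [0.4956, 0.0151, 0.067]
tcp_rot: [0.996, 0.091, -0.003, 0.001]
contact_force: [-9.8, -2.2, 12.4]
opening: 0.111
finger_force: 67.6
```

```bash
python3 -c "
from h import *
from plant import telemetry
go(.498,.015,.066,15);s=telemetry.get_state();print(s['wrist_torque'],s['qpos'],s['finger_force'])"
```

```text
now [0.4956 0.0151 0.067 ] t 6.4833 F [-9.8 -2.2 12.4] shift [0.23 0.05 0.1 ] turn [ 0.1  0.4 -4.6]
[-0.350569    1.46978557  1.24537566] [-0.17245806  0.10225512  2.12271959 -0.00495113  0.92191067  1.2200171 ] 67.5717933755368
```

The torque jumped to 1.25 N·m, so the key is at its stop. I'll release it and lift.

Call:
arm_command --series '[0, 0, 0, 0, 0, -3, 1, 0, 0, 0, 0, 0, -3, 0.5, 0, 0, 0, 0, 0, -3, 0, 0, 0, 0, 0, 0, -3, 0, 0, 0, 0, 0, 0, -3, 0, 0, 0, 0, 0, 0, -3, 0, 0, 0, -4, 0, 0, -3, 0, 0, 0, -8, 0, 0, -3, 0, 0, 0, -12, 0, 0, -3, 0, 0, 0, -16, 0, 0, -3, 0]'

```text
time: 7.32
eef_pos: [0.4968, 0.0159, 0.2269]
tcp_rot: [0.994, 0.113, -0.0, -0.0]
contact_force: [0.5, 0.3, 0.1]
opening: 0.998
finger_force: 0.0
```

```bash
python3 - <<'E'
from h import *
from plant import vision
go(.42,.27,.28,-3);go(.486,.27,.28,-3)
d=vision.read_camera("wrist"); pickle.dump(d,open("w2.pkl","wb"))
cv2.imwrite("pics/w2.png",d["color"])
E
```

```text
now [0.4968 0.0159 0.2269] t 7.3167 F [0.5 0.3 0.1] shift [ -1.8  -26.49  -5.29] turn [-0.   0.  15.9]
now [0.4968 0.0159 0.2269] t 7.3167 F [0.5 0.3 0.1] shift [  4.63 -25.01  -5.29] turn [-0.   0.  15.9]
```

View pics/w2.png

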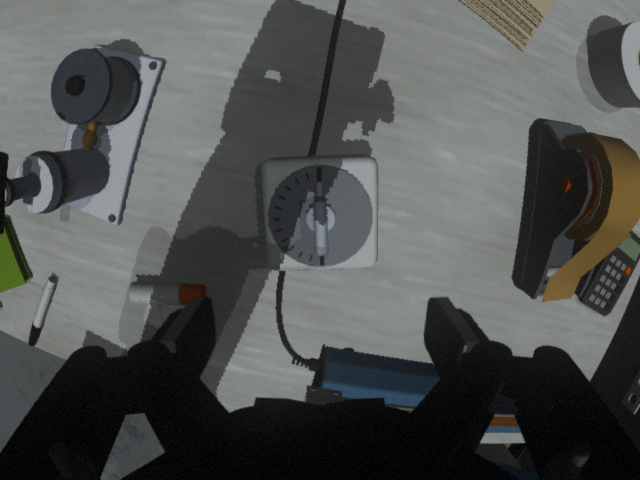

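The key now lies along the +x broad tick, with its pointer at about (319,185), so it is fully wound. Next is the handle.

Call:
arm_command --series '[4.6, -25, -5.3, 0, 0, 16, 0, 4.6, -25, -5.3, 0, 0, 16, 0, 4.6, -25, -5.3, 0, 0, 16, 0, 4.6, -25, -5.3, 0, 0, 16, 0, 4.6, -25, -5.3, 0, 0, 16, 0, 4.6, -25, -5.3, 0, 0, 16, 0, 4.6, -25, -5.3, 0, 0, 16, 0, 4.6, -25, -5.3, 0, 0, 16, 0, 4.6, -25, -5.3, 0, 0, 16, 0, 4.6, -25, -5.3, 0, 0, 16, 0]'

```text
time: 8.2
eef_pos: [0.4859, 0.269, 0.2777]
tcp_rot: [1.0, -0.027, -0.001, 0.0]
contact_force: [0.2, -0.2, -0.4]
opening: 0.999
finger_force: 0.0
```

```bash
python3 - <<'E'
from h import *
from plant import vision
go(.486,.27,.149,-3)
d=vision.read_camera("wrist"); pickle.dump(d,open("w3.pkl","wb"))
cv2.imwrite("pics/w3.png",d["color"])
E
```

```text
now [0.4859 0.269  0.2777] t 8.2 F [ 0.2 -0.2 -0.4] shift [ 0.02 -0.12 12.87] turn [ 0.1  0.1 -0.1]
```

View pics/w3.png

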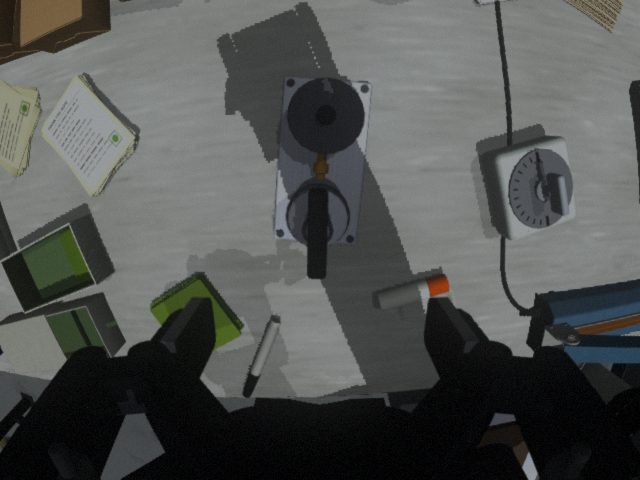

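The bar runs from about (317,188) to (317,278), aligned with the fingers.

```bash
python3 - <<'E'
from h import *
from plant import telemetry
s=telemetry.get_state();p,q=s["eef_pos"],s["tcp_rot"]
a,b=wpt("w3.pkl",(317.5,190),.168,p,q),wpt("w3.pkl",(317,278),.168,p,q);print(a,b,(a+b)/2)
a=wpt("w3.pkl",(317.5,187),.160,p,q);print(a, "collar/mouth",wpt("w3.pkl",(318,214),.112,p,q))
E
```

```text
[0.51997506 0.26744213 0.168     ] [0.45561956 0.27134771 0.168     ] [0.48779731 0.26939492 0.168     ]
[0.52095171 0.26741342 0.16      ] collar/mouth [0.49127045 0.2687592  0.112     ]
```

Call:
arm_command --series '[0.15, 0, 3, 0, 0, 0, 0, 0.15, 0, 6, 0, 0, 0, 0, 0.15, 0, 9, 0, 0, 0, 0, 0.15, 0, 11, 0, 0, 0, 0, 0.15, 0, 12.2, 0, 0, 0, 0, 0.15, 0, 12.8, 0, 0, 0, 0, 0.15, 0, 12.8, 0, 0, 0, 0.5, 0.15, 0, 12.8, 0, 0, 0, 0.75, 0.15, 0, 12.8, 0, 0, 0, 0.75, 0.15, 0, 12.8, 0, 0, 0, 0.8]' --force 40

```text
time: 9.08
eef_pos: [0.4887, 0.2698, 0.1525]
tcp_rot: [1.0, -0.027, 0.002, -0.001]
contact_force: [-0.6, -0.1, -0.6]
opening: 0.454
finger_force: 0.0
```

Call:
arm_command --series '[0, 0, 0, 0, 0, 0, 1, 0, 0, 0, 0, 0, 0, 1, 0, 0, 0, 0, 0, 0, 1, 0, 0, 0, 0, 0, 0, 1, 0, 0, 0, 0, 0, 0, 1, 0, 0, 0, 0, 0, 0, 1]'

```text
time: 9.58
eef_pos: [0.4887, 0.2701, 0.1524]
tcp_rot: [1.0, -0.027, 0.002, -0.001]
contact_force: [0.6, 0.5, 5.2]
opening: 0.157
finger_force: 40.3
```

Call:
arm_command --series '[0, 0, -0.3, 0, 0, 0, 1, 0, 0, -0.6, 0, 0, 0, 1, 0, 0, -1, 0, 0, 0, 1, 0, 0, -1, 0, 0, 0, 1]'

```text
time: 9.92
eef_pos: [0.4874, 0.2696, 0.1607]
tcp_rot: [1.0, -0.027, -0.0, 0.0]
contact_force: [1.1, 1.3, -1.0]
opening: 0.157
finger_force: 40.2
```

```bash
python3 -c "
from h import *
go(.4887,.2701,.1974,-3)"
```

```text
now [0.4874 0.2696 0.1607] t 9.9167 F [ 1.1  1.3 -1. ] shift [ 0.13 -0.06 -3.67] turn [ 0.   0.  -0.1]
```

Call:
arm_command --series '[0, 0, -0.4, 0, 0, 0, 1, 0, 0, -0.8, 0, 0, 0, 1, 0, 0, -1.2, 0, 0, 0, 1, 0, 0, -1.7, 0, 0, 0, 1, 0, 0, -2.2, 0, 0, 0, 1, 0, 0, -2.7, 0, 0, 0, 1, 0, 0, -3.2, 0, 0, 0, 1, 0, 0, -3.6, 0, 0, 0, 1, 0, 0, -3.6, 0, 0, 0, 1, 0, 0, -3.6, 0, 0, 0, 1]'

```text
time: 10.75
eef_pos: [0.4877, 0.2695, 0.1971]
tcp_rot: [1.0, -0.027, 0.0, -0.0]
contact_force: [-0.2, 0.2, -2.0]
opening: 0.156
finger_force: 40.2
```

```bash
python3 - <<'E'
from h import *
from plant import vision
go(.4887,.2701,.1974,-3)
d=vision.read_camera("side"); im=d["color"]
cv2.imwrite("pics/s2.png",cv2.resize(im[240:390,280:480],None,fx=4,fy=4,interpolation=cv2.INTER_CUBIC))
E
```

```text
now [0.4877 0.2695 0.1971] t 10.75 F [-0.2  0.2 -2. ] shift [ 0.1  -0.06 -0.03] turn [-0.  -0.  -0.1]
```

View pics/s2.png

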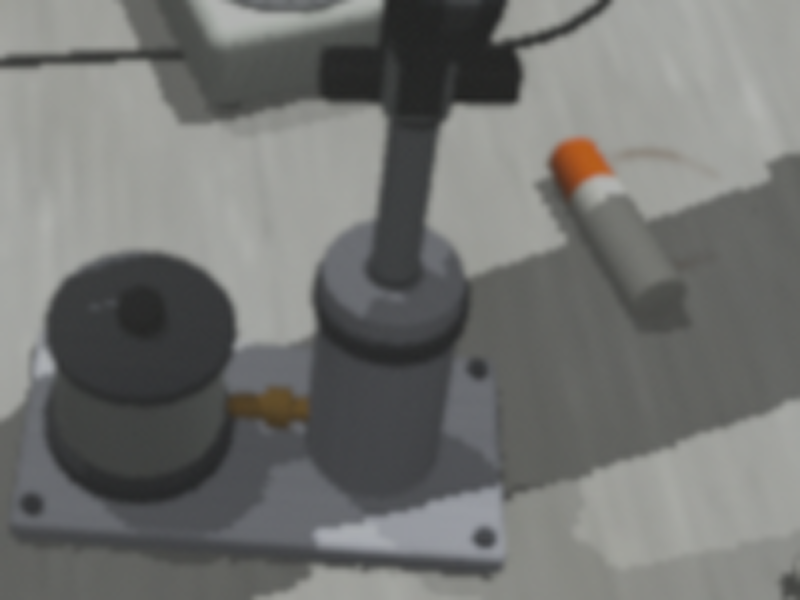

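The bar is gripped and the rod stands upright, with the dark ring at the mouth at about (395,275). The tester hasn't moved. The lift was 44.7 mm and the load is about 2 N, which matches the plunger's weight alone.

Call:
arm_command --series '[0, 0, 0, 0, 0, 0, 1, 0, 0, 0, 0, 0, 0, 1, 0, 0, 0, 0, 0, 0, 1, 0, 0, 0, 0, 0, 0, 1]'

```text
time: 11.13
eef_pos: [0.4875, 0.2695, 0.1964]
tcp_rot: [1.0, -0.027, -0.0, 0.0]
contact_force: [0.3, 0.6, -2.4]
opening: 0.157
finger_force: 40.1
```

```bash
python3 -c "
from plant import ctrl
print(ctrl.sign_off())"
```

```text
the job is handed in; nothing more can be done
None
```

I wound the key to its stop, drew the plunger about 44 mm, and handed the job in while holding it there; no verdict was returned.

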